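# Gauge the height of a gilded moulding offcut

## Robot

A 6-joint arm with a two-finger parallel gripper is mounted at the origin on a cart in front of the work surface, level with it; the furniture and walls round the work are solid. World frame = base frame: x ahead of the robot, y to its left, z up, the work surface at z = 0. Lengths are in m, angles in rad, forces in N, time in s.
With the tool pointing down it reaches from about 0.35 to 0.925 m from the base axis. Payload 6.4 kg.
Tool frame: the origin (TCP) lies on the centre line of the jaws, within the pads' length; the fingertips stand 19 mm ahead of it and the grasp point (between the pads) is the TCP (manip.tips_ahead is the distance from the TCP to the fingertips, in m); z points along the fingers, y is the line along which they close (so a half turn about z gives the same grasp; the last joint's range is limited). The gripper opens to 85 mm and grips with 20 to 120 N. Pads are 22 mm wide; open, the fingers measure 114 mm over their backs; the gripper's body (76 mm by 85 mm) begins 54 mm behind the grasp point. The pads swing forward as they close: fully open they stand 13 mm farther back than shut.
Start: joints at [-1.502, 0.245, 1.558, -0, 1.339, -0.174], TCP at [0.156, -0.631, 0.25] pointing down, gripper open.
Joint ranges: [-3.13, 3.13], [-1.02, 2.26], [0.13, 2.54], [-0.95, 4.09], [0.21, 2.88], [-2.74, 2.74]. Speed limits (rad/s): [2.57, 2.57, 3.14, 3.14, 3.14, 3.14].

## Interface

Orientations are given as a unit quaternion [x, y, z, w].
In Python, from plant import manip, get_image, order gives the robot as it stands.
- The arm moves only by the tool servo_tool, never from a script. Its argument "moves" is a list of rows, each a list of 7 numbers: the closure, from -1 (fully open) to 1 (shut), then the shift along the tool's x, y, z in m, then the turn, a rotation vector about the tool's x, y, z in degrees. A call has 1 to 20 rows; each row is the pose to reach, as a shift and turn from the pose commanded when the call began, along the tool's axes at that moment; what a row does not reach only later rows make up. A row lasts 1/12 s, in which the tool goes at most 41.7 mm and 7.16 degrees, less where a joint would pass 70% of its speed; a pose out of reach is approached as far as the arm can. A call with a gripper value outside its range is refused whole. The fingers move at their own pace and stop on an object; "grip_force" is the grip in N (left out, the last holds). Time passes only in rows, so rows that repeat a pose let the fingers close. It gives the time, the measured TCP pose, the force, the opening and the grip force at its end, in the units of the state.
- manip.state(): the state, without advancing time (a new reading comes with each control period).
- get_image(name): name is "scene" or "top" or "wrist"; returns a dict with "color" (400x640x3 uint8, red, green, blue), "z_map" (400x640 float32, m along the optical axis (not along the pixel's ray), 0 where there is no reading), "camera_matrix" (3x3 intrinsics, pixels), "cam_to_world" (4x4, takes a point from camera to world coordinates); the wrist camera has in their place "tool_from_camera" (4x4, takes a point from camera to tool coordinates, whose origin is the TCP and whose axes are the flange's). Camera axes: x right, y up, looking along -z (the intrinsics and any distortion apply to the point x, -y, -z); pixel columns grow to the right and rows downward; lengths in m; the calibration is good to about 2 mm. The wrist camera is an equidistant fisheye: a pixel r from the principal point sees the ray r / f radians off the axis. A picture is of the moment at which its call begins: read the wrist's pose just before it.
- order.job_done(): hands the job in; it is judged then, once.
The state is a dict: "clock": time; "joint_pos": joint angles; "joint_velocities": joint speeds; "effort": joint torques, N m; "position": TCP position; "tool_rot": TCP orientation; "ft_force": force on the tool from outside, world axes, zero at the start; "torque": the same for the moment, N m; "opening": finger opening in m; "grasp_force": force on a finger pad.
Only numpy, scipy, OpenCV 4.12 (cv2) and the standard library are available. Lean on these libraries where they do the work, as an engineer would, in place of code of your own. Each camera call takes 0.05 s, during which the arm holds its last target. There are 200 camera calls.

## Task

Check the height of the gilded moulding offcut on the dial gauge: lay it on the gauge's flat plate, ornamented side up, with one end squarely under the round foot, then lower the gauge head by its black knob all the way down to its stop so that the sprung foot rests on the top of the moulding and the dial shows its height. Leave it standing like that, and leave the dark offcut, the tape measure and the roll of tape where they are.

Things in the scene. Friction and masses are not known exactly. Their poses are not given: they have to be found in the camera images.
- gauge: Blue column gauge fixed to the table. Origin: on the table under the plate. Its bright flat plate (the anvil, top 22 mm above the table) spans x -134 to +90 mm, y -67 to +67 mm in this frame. -x is the open front facing the robot; the steel column (diameter 24, top 196 mm high) stands at x = +68 mm. The head slides up and down on it.
- anvil (a point): Point on top of the gauge's plate straight below the centre of the foot (x = -15 mm, y = 0, z = 22 mm in the gauge's frame); axes as the gauge's.
- gauge_head (a joint): Lowering of the gauge's head on its column, m: 0 fully raised, 0.060 down on its stop (the dark collar). Stiff: it stays where it is left and takes about 5 to 7 N to push down. The dial case (60 mm across, front face 15 mm before the foot's axis, underside 47 mm above the foot's underside when free) and the knob move with it.
- knob_top (a point): Centre of the top of the head's black knob, 33 mm across and 29 mm high on a 12 mm stem, 39 mm behind the foot's axis. 250 mm above the table with the head fully raised, 190 mm with it on its stop.
- gauge_foot (a joint): How far the sprung foot is pushed up into the head, m: 0 free, 0.026 at most; a spring of 1 to 3 N presses it down. With the head on its stop it is the height of what lies under the foot, and the dial's red needle shows it (30 mm a turn).
- foot_face (a point): Centre of the underside of the gauge's round flat steel foot, 36 mm across, 8 mm thick, on an 8 mm spindle. With the head fully raised it hangs 60 mm above the plate.
- gold_moulding: Gilded (gold) wooden picture-frame moulding offcut, lying along its y axis: 158 mm long with 45 degree mitred ends, 28 mm wide (x), 22 mm high, 35 to 70 g. Origin: centre of its flat underside, z up. Section: upright sides 9 mm high at x = -14 and 18 mm high at x = +14, highest (22 mm) at x = +10. Length 102 mm at x = -14, 158 mm at x = +14.
- dark_moulding: Dark brown moulding offcut, 100 mm long (y), 22 wide, 18 high; origin at the centre of its underside. Not to be moved.
- tape_measure: Yellow and black tape measure, 67 x 68 x 36 mm; origin at the centre of its underside. Not to be moved.
- green_tape: Roll of green tape lying flat, 92 mm across, 19 high; origin at the centre of its underside. Not to be moved.
Mind the look-alikes: they are no part of the job. Of the things that look like the gold_moulding, the larger one is meant.

How it is judged:
By the outcome, as a careful person would: the job done as asked, in the order asked, and still so for the second after the job is handed in, with the robot touching nothing.
It also fails if it takes over 58 s, if anything falls off the work surface, if the arm or the gripper's body presses on something with over 40 N, if the wrist force passes 120 N, or if a joint passes its speed limit or range.

## Working session

There is one attempt and no reset: what is moved stays moved. The work goes in short steps, Python scripts to look and compute and a tool call to move; the robot and the scene stay as the last step left them, time stands still between calls to the robot, and variables do not carry over. Pictures are saved under pics/ and viewed, at most 11 in all, crops included, and the job is handed in when it is done.

Besides the shell and the picture viewer there is one more tool, called after "Call:" as name([rows], argument=value, ...), one row to a line, values as JSON. servo_tool: Moves the arm, as the interface text tells. Its arguments: {"type":"object","properties":{"moves":{"type":"array","items":{"type":"array","items":{"type":"number"}}},"grip_force":{"type":"number"}},"required":["moves"]}

```bash
ls && mkdir -p pics
python3 - <<'E'
from plant import manip,get_image
import cv2,numpy as np
print(manip.state())
for n in("scene","top"):
    d=get_image(n);cv2.imwrite(f"pics/{n}0.png",d["color"][:,:,::-1]);np.savez(f"{n}0.npz",**d)
    print(n,d["camera_matrix"],d["cam_to_world"].round(3))
E
```

```text
pics
{'clock': 0.0, 'joint_pos': array([-1.50210466e+00,  2.45850345e-01,  1.55901409e+00,  1.73163043e-05,
        1.33869017e+00, -1.74131265e-01]), 'joint_velocities': array([ 0.00013357, -0.0002955 ,  0.00025835, -0.00014668,  0.00096078,
        0.00073195]), 'effort': array([-2.57375505e-03, -4.29507959e+01, -3.26130974e+01, -2.50062867e-04,
        5.35418949e-03, -1.63966018e-05]), 'position': array([ 0.15624214, -0.63040773,  0.24915704]), 'tool_rot': array([ 9.92638442e-01,  1.21111357e-01,  6.01052113e-05, -9.79168976e-04]), 'ft_force': array([-0.69614072,  0.81918205,  0.36794331]), 'torque': array([-0.03377426,  0.02019495, -0.05547328]), 'grasp_force': 0.0, 'opening': 0.08530417321747343}
scene [[467.7285415    0.         330.34471714]
 [  0.         467.7285415  193.91092013]
 [  0.           0.           1.        ]] [[-0.96  -0.187  0.207  0.771]
 [ 0.278 -0.651  0.706  0.902]
 [ 0.003  0.735  0.678  1.082]
 [ 0.     0.     0.     1.   ]]
top [[461.84933002   0.         317.59607348]
 [  0.         461.84933002 196.68992534]
 [  0.           0.           1.        ]] [[ 1.100e-02  9.940e-01 -1.060e-01  3.740e-01]
 [-1.000e+00  1.100e-02  1.000e-03 -7.600e-02]
 [ 2.000e-03  1.060e-01  9.940e-01  1.277e+00]
 [ 0.000e+00  0.000e+00  0.000e+00  1.000e+00]]
```

View pics/scene0.png

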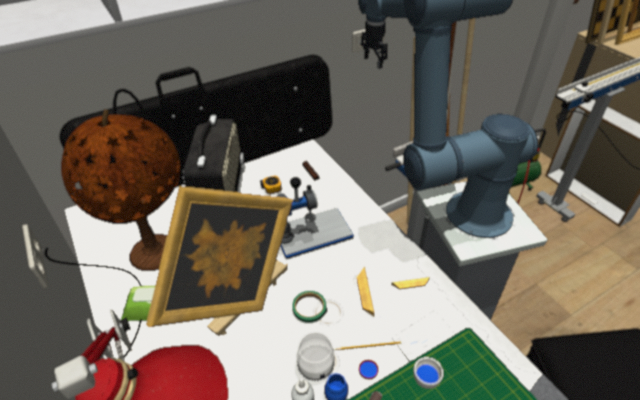

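View pics/top0.png

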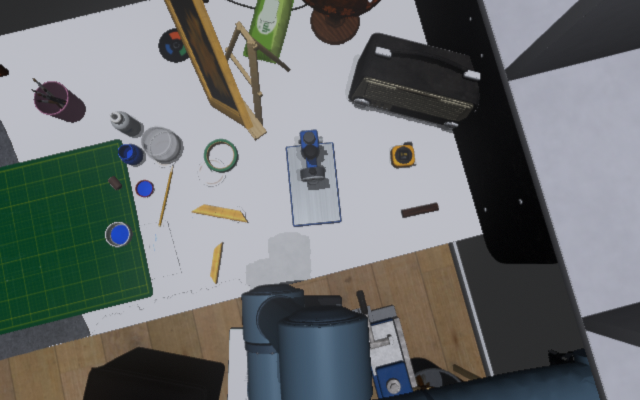

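The top view shows the larger gold moulding at about (220,213), the smaller one at (216,262), and the gauge plate at (315,185) with its front toward the robot. The dark offcut is at (420,210), the tape measure at (403,155) and the roll at (221,155). The path from the moulding to the gauge is clear.

```bash
cat > h.py <<'E'
import numpy as np,cv2
def pts(d,z=None):
    K=d["camera_matrix"];T=d["cam_to_world"]
    v,u=np.mgrid[0:400,0:640]
    r=np.dstack([(u-K[0,2])/K[0,0],-(v-K[1,2])/K[1,1],-np.ones(u.shape)])
    if z is None: return (r*d["z_map"][...,None])@T[:3,:3].T+T[:3,3]
    w=r@T[:3,:3].T; return w*((z-T[2,3])/w[...,2])[...,None]+T[:3,3]
E
python3 - <<'E'
import numpy as np,cv2
from h import pts
d=dict(np.load("top0.npz"));P=pts(d);hsv=cv2.cvtColor(d["color"],cv2.COLOR_RGB2HSV)
print("table z",P[230,360],P[200,265])
g=cv2.inRange(hsv,(12,90,90),(32,255,255))
n,l,s,c=cv2.connectedComponentsWithStats(g)
for i in range(1,n):
    if s[i,4]>150 and s[i,1]>170:
        m=l==i;q=P[m];print(i,s[i],c[i]);print(" z pct",np.percentile(q[:,2],[5,25,50,75,95]).round(4))
        Z=pts(d,.015)
        cn=max(cv2.findContours(m.astype(np.uint8),0,1)[0],key=cv2.contourArea)
        a=cv2.approxPolyDP(cn,3,True)[:,0];print(a.tolist());print(np.array([Z[y,x,:2] for x,y in a]).round(4).tolist())
        print(cv2.minAreaRect(Z[m][:,:2].astype(np.float32)*1000))
# plate
m=((P[...,2]>.014)&(P[...,2]<.030)).astype(np.uint8);m[:, :280]=0;m[:,350:]=0;m[:130]=0;m[235:]=0
Z=pts(d,.022);q=Z[m>0][:,:2]
print("plate",m.sum(),cv2.minAreaRect(q.astype(np.float32)*1000))
# tall parts
for a,b in((.03,.12),(.12,.2),(.2,.235),(.235,.26)):
    k=(P[...,2]>a)&(P[...,2]<b);k[:,:280]=0;k[:,345:]=0;k[:125]=0;k[235:]=0
    if k.sum():print(a,b,k.sum(),P[k].mean(0).round(4),np.percentile(P[k],[2,98],axis=0).round(4).tolist())
E
```

```text
table z [ 0.41920249 -0.19489422 -0.00108079] [ 0.49987939  0.06976767 -0.00427083]
6 [193 205  54  17 447] [220.31319911 212.51454139]
 z pct [0.0091 0.0135 0.0171 0.0198 0.024 ]
[[193, 211], [246, 221], [239, 211], [203, 205]]
[[0.4655, 0.264], [0.4398, 0.1182], [0.4669, 0.1381], [0.4823, 0.2372]]
((463.1409912109375, 189.27691650390625), (148.07440185546875, 25.675212860107422), 80.35323333740234)
7 [210 244  12  39 238] [215.60504202 262.43697479]
 z pct [0.0062 0.0092 0.012  0.0142 0.0172]
[[221, 244], [213, 255], [210, 275], [215, 282]]
[[0.3765, 0.1844], [0.3466, 0.2051], [0.293, 0.2113], [0.2745, 0.1971]]
((326.36328125, 198.0303192138672), (18.627330780029297, 102.788330078125), 83.3832778930664)
8 [ 385  244  101  137 6656] [436.91075721 313.63266226]
 z pct [-0.7595 -0.7545 -0.7508 -0.7471 -0.7416]
[[385, 261], [393, 303], [411, 357], [425, 357], [464, 380], [467, 378], [452, 370], [451, 362], [485, 376], [447, 244], [418, 253], [424, 282], [417, 269], [413, 276], [412, 268], [413, 286], [407, 283], [405, 273], [405, 286], [401, 275], [400, 279], [396, 273], [397, 280], [3
[... 3538 characters left out ...]
], [-0.0066, 0.5397], [0.0441, 0.5536], [0.0443, 0.5325], [0.0265, 0.5287], [0.0702, 0.505], [0.0653, 0.4783]]
((29.693653106689453, 616.4410400390625), (148.8565216064453, 289.78155517578125), 13.242119789123535)
plate 3118 ((544.1929931640625, -63.476593017578125), (222.6736297607422, 132.9043426513672), 6.431675434112549)
0.03 0.12 65 [ 0.5899 -0.0615  0.061 ] [[0.5349, -0.0843, 0.0302], [0.6409, -0.0299, 0.0846]]
0.12 0.2 724 [ 0.5912 -0.0589  0.1702] [[0.5364, -0.0892, 0.1284], [0.6545, -0.032, 0.1969]]
0.2 0.235 49 [ 0.5626 -0.0624  0.2117] [[0.5449, -0.0741, 0.2], [0.5948, -0.0465, 0.2339]]
0.235 0.26 145 [ 0.59   -0.0583  0.24  ] [[0.5761, -0.0718, 0.2354], [0.6036, -0.0443, 0.2442]]
```

Run:
```python
import numpy as np,cv2
d=dict(np.load("top0.npz"));c=d["color"][:,:,::-1]
a=cv2.resize(c[125:285,180:345],None,fx=3.6,fy=3.6,interpolation=cv2.INTER_CUBIC);cv2.imwrite("pics/crop1.png",a)
```

```text
(no output)
```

View pics/crop1.png

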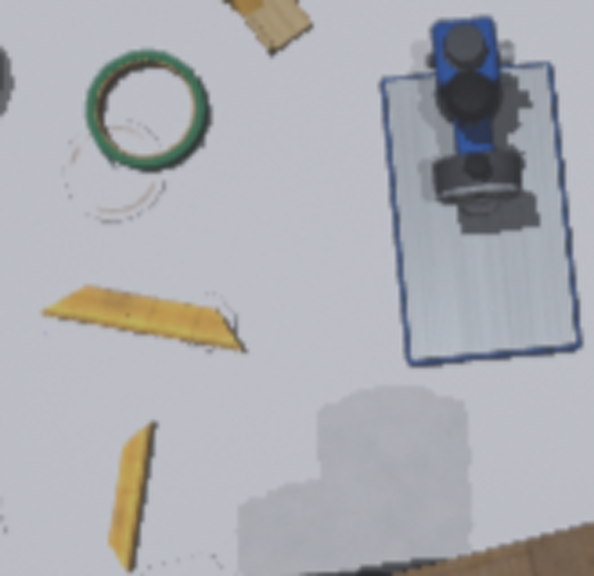

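The crop confirms it: the long, high side of the moulding faces the robot, and the knob sits at gauge x≈+24. That agrees with the plate fit, which gives a yaw of 6.4° and an origin of (566,-61) mm. I'll move above the moulding next and measure it closely with the wrist camera.

```bash
cat >> h.py <<'E'
from scipy.spatial.transform import Rotation as R
def rel(p,yaw):
    "shift (m) and turn (deg) from the present pose to TCP p, pointing down, tool x at yaw deg"
    from plant import manip
    s=manip.state();r=R.from_quat(s["tool_rot"]);t=R.from_euler("z",yaw,degrees=True)*R.from_rotvec([np.pi,0,0])
    print("pos",s["position"].round(4),"t",round(s["clock"],2),"F",s["ft_force"].round(1),"open",round(s["opening"],4),"grip",s["grasp_force"])
    print("rel",r.inv().apply(np.array(p)-s["position"]).round(4),(r.inv()*t).as_rotvec(degrees=True).round(2))
E
python3 - <<'E'
from h import *
from plant import manip
print(manip.tips_ahead)
rel([.40,-.30,.27],45);rel([.456,.16,.20],80.35)
E
```

```text
0.019
pos [ 0.1562 -0.6305  0.2493] t 0.1 F [-0.1  0.6  1.2] open 0.0853 grip 0.0
rel [ 0.3161 -0.2622 -0.0202] [ -0.09  -0.04 -31.09]
pos [ 0.1562 -0.6305  0.2493] t 0.1 F [-0.1  0.6  1.2] open 0.0853 grip 0.0
rel [ 0.481  -0.6951  0.0506] [ -0.08  -0.07 -66.44]
```

Call:
servo_tool([
  [-1,0.316,-0.262,-0.02,0,0,-31],
  [-1,0.316,-0.262,-0.02,0,0,-31],
  [-1,0.316,-0.262,-0.02,0,0,-31],
  [-1,0.316,-0.262,-0.02,0,0,-31],
  [-1,0.316,-0.262,-0.02,0,0,-31],
  [-1,0.316,-0.262,-0.02,0,0,-31],
  [-1,0.316,-0.262,-0.02,0,0,-31],
  [-1,0.316,-0.262,-0.02,0,0,-31],
  [-1,0.316,-0.262,-0.02,0,0,-31],
  [-1,0.481,-0.695,-0.02,0,0,-66.4],
  [-1,0.481,-0.695,-0.02,0,0,-66.4],
  [-1,0.481,-0.695,-0.02,0,0,-66.4],
  [-1,0.481,-0.695,-0.02,0,0,-66.4],
  [-1,0.481,-0.695,0.05,0,0,-66.4],
  [-1,0.481,-0.695,0.05,0,0,-66.4],
  [-1,0.481,-0.695,0.05,0,0,-66.4],
  [-1,0.481,-0.695,0.05,0,0,-66.4],
  [-1,0.481,-0.695,0.05,0,0,-66.4],
  [-1,0.481,-0.695,0.05,0,0,-66.4],
  [-1,0.481,-0.695,0.05,0,0,-66.4],
])

```text
clock: 1.77
position: [0.4489, 0.1192, 0.2087]
tool_rot: [0.764, 0.645, 0.0, 0.0]
ft_force: [0.5, -0.4, 1.2]
opening: 0.0853
grasp_force: 0.0
```

Call:
servo_tool([
  [-1,0,0,0,0,0,0],
  [-1,0,0,0,0,0,0],
  [-1,0,0,0,0,0,0],
])

```text
clock: 2.02
position: [0.4491, 0.1169, 0.209]
tool_rot: [0.764, 0.645, -0.0, -0.0]
ft_force: [0.5, -0.1, -0.4]
opening: 0.0852
grasp_force: 0.0
```

Run:
```python
from h import *
from plant import manip,get_image
s=manip.state();d=get_image("wrist");np.savez("w1.npz",**d,p=s["position"],q=s["tool_rot"])
cv2.imwrite("pics/w1.png",d["color"][:,:,::-1]);print(s["position"],d["camera_matrix"],d["tool_from_camera"].round(3))
```

```text
[0.44914791 0.11691971 0.20901954] [[309.70691629   0.         316.94617593]
 [  0.         309.70691629 200.83034481]
 [  0.           0.           1.        ]] [[-0.001  0.956  0.293  0.074]
 [ 1.     0.001 -0.001 -0.   ]
 [-0.001  0.293 -0.956 -0.123]
 [ 0.     0.     0.     1.   ]]
```

View pics/w1.png

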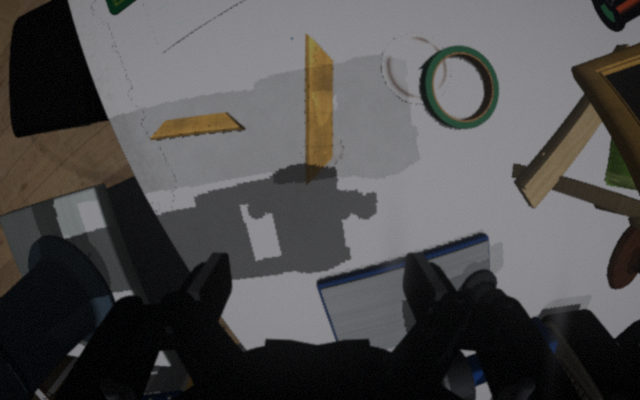

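The wrist view shows the moulding upright at columns 306–333, with its long-side tips near (306,35) and (308,182) and its short-side corners near (333,62) and (331,163). I'll cast these rays onto planes.

```bash
cat >> h.py <<'E'
def wray(d,uv):
    K=d["camera_matrix"];uv=np.atleast_2d(uv).astype(float)
    a=(uv-[K[0,2],K[1,2]])/K[0,0];r=np.linalg.norm(a,axis=1,keepdims=True)
    v=np.hstack([a/r*np.sin(r)*[1,-1],-np.cos(r)])
    T=np.eye(4);T[:3,:3]=R.from_quat(d["q"]).as_matrix();T[:3,3]=d["p"];T=T@d["tool_from_camera"]
    return T[:3,3],v@T[:3,:3].T
def onz(d,uv,z):
    o,v=wray(d,uv);return o+v*((z-o[2])/v[:,2])[:,None]
E
python3 - <<'E'
from h import *
d=dict(np.load("w1.npz"));hsv=cv2.cvtColor(d["color"],cv2.COLOR_RGB2HSV)
m=cv2.inRange(hsv,(8,110,40),(35,255,255));n,l,s,c=cv2.connectedComponentsWithStats(m)
i=l[110,318] or l[100,320];print(s[i],c[i],wray(d,[317,200])[0])
cn=max(cv2.findContours((l==i).astype(np.uint8),0,1)[0],key=cv2.contourArea)
a=cv2.approxPolyDP(cn,2.5,True)[:,0];print(a.tolist())
for z in(0,.018,.022):print(z,(onz(d,a,z)*1000).round(1)[:,:2].tolist())
for z in(.009,.018):
    print(cv2.minAreaRect((onz(d,cn[:,0],z)[:,:2]*1000).astype(np.float32)))
# gauge plate front corners at z .022 as a check
print("plate",(onz(d,[[318,283],[487,234]],.022)*1000).round(1).tolist())
g=R.from_euler("z",6.43,degrees=True);print("pred",(g.apply([[-134,67,22],[-134,-67,22]])+[566.1,-61,0]).round(1).tolist())
E
```

```text
[ 306   35   26  147 3175] [317.69858268 107.53606299] [0.46121639 0.19025306 0.33162321]
[[306, 35], [307, 181], [331, 156], [331, 60]]
0 [[463.6, 271.5], [437.4, 114.3], [467.8, 137.4], [484.8, 239.7]]
0.018 [[463.5, 267.1], [438.7, 118.4], [467.4, 140.2], [483.5, 237.0]]
0.022 [[463.5, 266.1], [438.9, 119.4], [467.4, 140.9], [483.2, 236.4]]
((463.27001953125, 190.67694091796875), (155.02947998046875, 26.31117057800293), 80.15753173828125)
((463.2127380371094, 190.66510009765625), (150.70474243164062, 25.57716941833496), 80.15752410888672)
plate [[429.8, -2.5, 22.0], [642.1, 20.3, 22.0]]
pred [[425.4, -9.4, 22.0], [440.4, -142.6, 22.0]]
```

Run:
```python
from h import *
rel([.4581,.1607,.030],80.2)
```

```text
pos [0.4494 0.1163 0.2093] t 2.07 F [ 0.2 -0.1 -0.2] open 0.0853 grip 0.0
rel [0.0453 0.001  0.1793] [0.   0.01 0.06]
```

Call:
servo_tool([
  [0,0.045,0.001,0.0,0,0,0],
  [0,0.045,0.001,0.0,0,0,0],
  [0,0.045,0.001,0.12,0,0,0],
  [0,0.045,0.001,0.12,0,0,0],
  [0,0.045,0.001,0.12,0,0,0],
  [0,0.045,0.001,0.15,0,0,0],
  [0,0.045,0.001,0.165,0,0,0],
  [0,0.045,0.001,0.175,0,0,0],
  [0,0.045,0.001,0.179,0,0,0],
  [0,0.045,0.001,0.179,0,0,0],
  [0,0.045,0.001,0.179,0,0,0],
  [0,0.045,0.001,0.179,0,0,0],
])

```text
clock: 3.07
position: [0.4593, 0.1611, 0.0318]
tool_rot: [0.764, 0.645, 0.001, 0.001]
ft_force: [0.4, -0.6, -0.5]
opening: 0.0424
grasp_force: 0.0
```

Run:
```python
from h import *
rel([.4581,.1607,.021],80.2)
from plant import manip,get_image
s=manip.state();d=get_image("wrist");np.savez("w2.npz",**d,p=s["position"],q=s["tool_rot"])
cv2.imwrite("pics/w2.png",cv2.convertScaleAbs(d["color"][:,:,::-1],alpha=1.5))
```

```text
pos [0.4593 0.1611 0.0318] t 3.07 F [ 0.4 -0.6 -0.5] open 0.0424 grip 0.0
rel [-0.0006 -0.0012  0.0108] [ 0.18 -0.05  0.09]
```

View pics/w2.png

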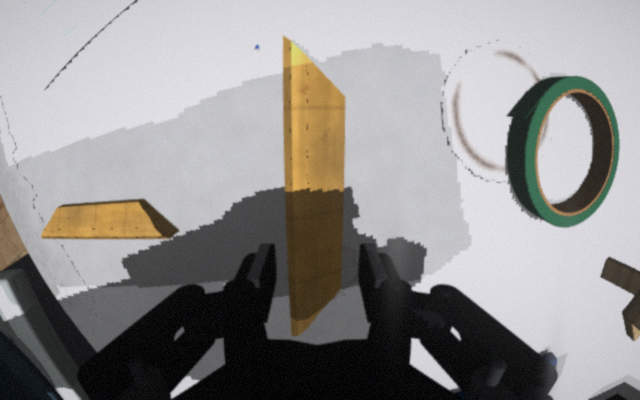

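The fingers straddle the moulding, at columns 272 and 358 with the wood at 290–338. I'll descend to feel the table.

Call:
servo_tool([
  [0,0,-0.001,0.005,0,0,0],
  [0,0,-0.001,0.009,0,0,0],
  [0,0,-0.001,0.011,0,0,0],
  [0,0,-0.001,0.0115,0,0,0],
  [0,0,-0.001,0.0115,0,0,0],
  [0,0,-0.001,0.0115,0,0,0],
])

```text
clock: 3.62
position: [0.4569, 0.1614, 0.0187]
tool_rot: [0.764, 0.645, -0.0, -0.0]
ft_force: [-1.0, -0.1, -0.8]
opening: 0.0428
grasp_force: 0.0
```

Run:
```python
from h import *
d=dict(np.load("w2.npz"))
T=R.from_quat(d["q"])
for uv,z in(([338,292],.009),([295,333],.009),([285,37],.009),([345,97],.009)):
    w=onz(d,[uv],z)[0];print(uv,w.round(4),"tool",T.inv().apply(w-d["p"]).round(4))
from plant import manip;print(manip.state()["position"],manip.state()["ft_force"])
```

```text
[338, 292] [0.4667 0.1359 0.009 ] tool [-0.0236  0.0114  0.0229]
[295, 333] [0.4367 0.1098 0.009 ] tool [-0.0544 -0.0137  0.0228]
[285, 37] [0.463 0.271 0.009] tool [ 0.1089 -0.015   0.0229]
[345, 97] [0.4854 0.2378 0.009 ] tool [0.08   0.0127 0.023 ]
[0.45693203 0.1613801  0.01870632] [-0.97303916 -0.14449907 -0.78079068]
```

Call:
servo_tool([
  [1,0,0.001,0,0,0,0],
  [1,0,0.001,0,0,0,0],
  [1,0,0.001,0,0,0,0],
  [1,0,0.001,0,0,0,0],
  [1,0,0.001,0,0,0,0],
  [1,0,0.001,0,0,0,0],
  [1,0,0.001,0,0,0,0],
], grip_force=35)

```text
clock: 4.2
position: [0.4584, 0.1612, 0.0191]
tool_rot: [0.764, 0.645, 0.0, 0.0]
ft_force: [0.5, 0.0, 2.6]
opening: 0.0272
grasp_force: 34.9
```

Call:
servo_tool([
  [1,0,0,-0.02,0,0,0],
  [1,0,0,-0.05,0,0,0],
  [1,0,0,-0.08,0,0,0],
  [1,0,0,-0.1,0,0,0],
  [1,0,0,-0.1,0,0,0],
  [1,0,0,-0.1,0,0,0],
  [1,0,0,-0.1,0,0,0],
])

```text
clock: 4.78
position: [0.4568, 0.161, 0.1174]
tool_rot: [0.764, 0.645, -0.001, -0.001]
ft_force: [0.2, 0.9, -0.1]
opening: 0.0269
grasp_force: 34.8
```

```bash
cat > meas.py <<'E'
from h import *
from plant import manip,get_image
import sys
s=manip.state();d=get_image("wrist");d.update(p=s["position"],q=s["tool_rot"]);np.savez("w3.npz",**d)
hsv=cv2.cvtColor(d["color"],cv2.COLOR_RGB2HSV)
m=cv2.inRange(hsv,(8,110,30),(35,255,255));n,l,st,c=cv2.connectedComponentsWithStats(m)
l[l==0]=-1;i=max(range(1,n),key=lambda k:st[k,4] if abs(c[k][0]-317)<40 else 0)
cn=max(cv2.findContours((l==i).astype(np.uint8),0,1)[0],key=cv2.contourArea)
a=cv2.approxPolyDP(cn,3,True)[:,0];z=s["position"][2]-.019
for h in(0,.009,.018):
    w=onz(d,a,z+h);print(h,a.tolist() if h==0 else "",(R.from_quat(d["q"]).inv().apply(w-d["p"])*1000).round(1).tolist())
cv2.imwrite(f"pics/{sys.argv[1]}.png",cv2.convertScaleAbs(d["color"][:,:,::-1],alpha=1.5))
E
python3 meas.py w3; python3 -c "
from h import *
rel([.30,.0,.12],80)"
```

```text
0 [[284, 29], [292, 339], [307, 342], [343, 297], [349, 95]] [[111.9, -15.1, 19.0], [-56.2, -15.4, 19.1], [-58.5, -6.4, 19.1], [-24.4, 14.0, 19.0], [80.8, 14.1, 18.9]]
0.009  [[109.5, -14.2, 10.0], [-47.9, -14.5, 10.1], [-50.1, -6.0, 10.1], [-18.1, 13.0, 10.0], [80.3, 13.2, 9.9]]
0.018  [[107.1, -13.3, 1.0], [-39.6, -13.5, 1.1], [-41.6, -5.6, 1.0], [-11.8, 12.1, 1.0], [79.9, 12.3, 0.9]]
pos [0.4565 0.161  0.1169] t 4.83 F [ 0.4 -0.4 -0.9] open 0.027 grip 34.80752252507955
rel [-0.1851 -0.1272 -0.0024] [-0.2   0.06  0.31]
```

View pics/w3.png

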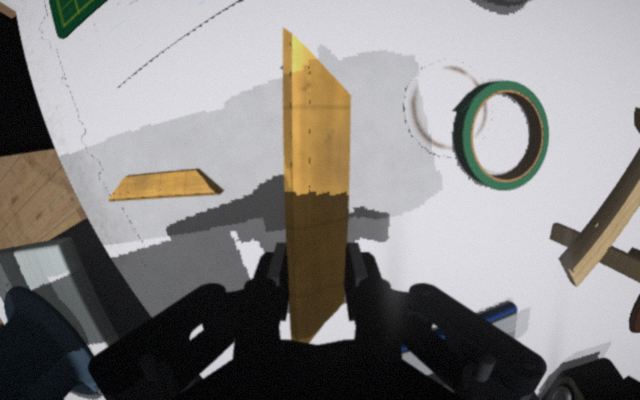

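The piece is held straight and level, with its centre 29 mm ahead of the TCP. Next I'll swing it to a point in front of the gauge.

```bash
python3 -c "
from h import *
rel([.3872,-.0812,.117],6.43)"
```

```text
pos [0.4565 0.161  0.1169] t 4.83 F [ 0.4 -0.4 -0.9] open 0.027 grip 34.80752252507955
rel [-0.2504 -0.0275  0.0003] [-0.14  0.18 73.88]
```

Call:
servo_tool([
  [1,-0.025,-0.003,0,0,0,7],
  [1,-0.05,-0.006,0,0,0,14],
  [1,-0.075,-0.008,0,0,0,21],
  [1,-0.1,-0.011,0,0,0,28],
  [1,-0.125,-0.014,0,0,0,35],
  [1,-0.15,-0.017,0,0,0,42],
  [1,-0.175,-0.02,0,0,0,49],
  [1,-0.2,-0.023,0,0,0,56],
  [1,-0.22,-0.025,0,0,0,63],
  [1,-0.24,-0.027,0,0,0,70],
  [1,-0.25,-0.0275,0,0,0,73.9],
  [1,-0.25,-0.0275,0,0,0,73.9],
  [1,-0.25,-0.0275,0,0,0,73.9],
  [1,-0.25,-0.0275,0,0,0,73.9],
  [1,-0.25,-0.0275,0,0,0,73.9],
  [1,-0.25,-0.0275,0,0,0,73.9],
])

```text
clock: 6.17
position: [0.3887, -0.0799, 0.1185]
tool_rot: [0.998, 0.057, -0.0, -0.0]
ft_force: [-0.2, -0.1, -0.4]
opening: 0.0268
grasp_force: 34.8
```

```bash
python3 meas.py w4; python3 -c "
from h import *
rel([.3872,-.0812,.055],6.43);rel([.4667,-.0722,.055],6.43)"
```

```text
0 [[284, 29], [290, 337], [309, 342], [345, 298], [349, 95]] [[111.9, -14.6, 18.9], [-54.4, -16.0, 19.0], [-58.4, -4.6, 19.0], [-25.0, 15.6, 19.0], [80.7, 14.7, 18.9]]
0.009  [[109.5, -13.7, 9.9], [-46.2, -15.0, 10.0], [-49.9, -4.3, 10.0], [-18.7, 14.6, 10.0], [80.3, 13.8, 9.9]]
0.018  [[107.0, -12.7, 0.9], [-38.1, -13.9, 1.0], [-41.5, -4.0, 1.0], [-12.5, 13.7, 1.0], [79.9, 12.8, 0.9]]
pos [ 0.3888 -0.08    0.1186] t 6.22 F [ 0.6  0.3 -0.2] open 0.0271 grip 34.783590165898204
rel [-0.0017  0.001   0.0636] [-0.02  0.02  0.08]
pos [ 0.3888 -0.08    0.1186] t 6.22 F [ 0.6  0.3 -0.2] open 0.0271 grip 34.783590165898204
rel [0.0783 0.0011 0.0636] [-0.02  0.02  0.08]
```

View pics/w4.png

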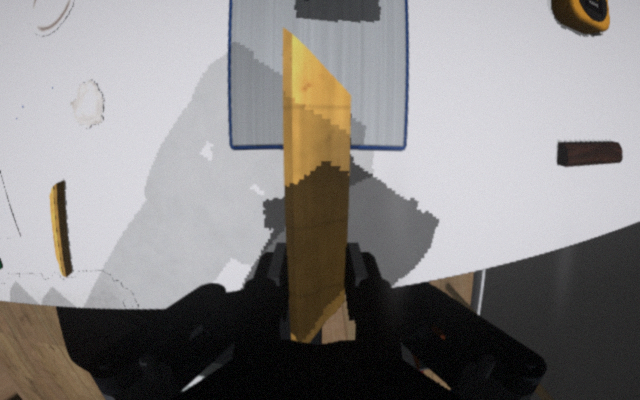

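The plate lies square to the moulding: its front corners are near (231,148) and (407,148), and its midline matches the moulding's. I'll check it numerically.

Run:
```python
from h import *
d=dict(np.load("w3.npz"))
w=onz(d,[[232,146],[406,147],[230,20],[408,20]],.022);print((w*1000).round(1).tolist())
print("tool",(R.from_quat(d["q"]).inv().apply(w-d["p"])*1000).round(1).tolist())
g=R.from_euler("z",6.43,degrees=True);print("pred",(g.apply([[-134,67,22],[-134,-67,22]])+[566.1,-61,0]).round(1).tolist())
```

```text
[[430.3, -13.2, 22.0], [444.0, -139.1, 22.0], [523.2, -2.2, 22.0], [538.0, -128.8, 22.0]]
tool [[49.0, -61.4, 96.5], [48.3, 65.2, 96.4], [142.5, -61.8, 96.4], [142.8, 65.6, 96.4]]
pred [[425.4, -9.4, 22.0], [440.4, -142.6, 22.0]]
```

Call:
servo_tool([
  [1,0,0.002,0.03,0,0,0],
  [1,0,0.002,0.06,0,0,0],
  [1,0,0.002,0.0635,0,0,0],
  [1,0,0.002,0.0635,0,0,0],
  [1,0.02,0.002,0.0635,0,0,0],
  [1,0.04,0.002,0.0635,0,0,0],
  [1,0.06,0.002,0.0635,0,0,0],
  [1,0.075,0.002,0.0635,0,0,0],
  [1,0.079,0.002,0.0635,0,0,0],
  [1,0.079,0.002,0.0635,0,0,0],
  [1,0.079,0.002,0.0635,0,0,0],
  [1,0.079,0.002,0.0635,0,0,0],
])

```text
clock: 7.22
position: [0.4668, -0.0737, 0.0556]
tool_rot: [0.998, 0.056, -0.0, -0.0]
ft_force: [0.4, -0.1, -0.4]
opening: 0.0267
grasp_force: 34.8
```

Run:
```python
from h import *
rel([.4667,-.0722,.041],6.43)
from plant import get_image
a=[]
for n in("scene","top"):
    d=get_image(n);np.savez(n+"1.npz",**d);c=d["color"][:,:,::-1]
    a.append(cv2.resize(c[155:275,250:370] if n=="scene" else c[120:240,255:375],(400,400),interpolation=cv2.INTER_CUBIC))
cv2.imwrite("pics/c5.png",np.hstack(a))
```

```text
pos [ 0.4668 -0.0737  0.0556] t 7.22 F [ 0.4 -0.1 -0.4] open 0.0267 grip 34.79428568389267
rel [ 0.0001 -0.0015  0.0146] [-0.    0.01 -0.02]
```

View pics/c5.png

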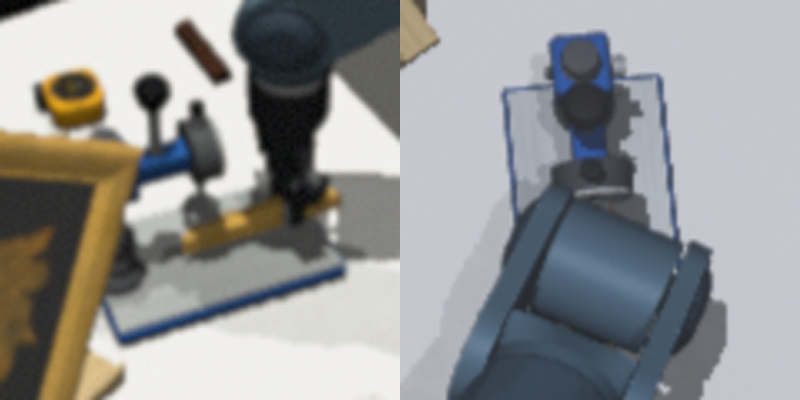

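The scene crop shows the moulding's end under the foot, near (195,225), with the arm clear of the dial. I'll lower it onto the plate now.

Call:
servo_tool([
  [1,0,0,0.005,0,0,0],
  [1,0,0,0.01,0,0,0],
  [1,0,0,0.012,0,0,0],
  [1,0,0,0.0135,0,0,0],
  [1,0,0,0.0135,0,0,0],
  [1,0,0,0.0135,0,0,0],
  [1,0,0,0.0135,0,0,0],
])

```text
clock: 7.9
position: [0.4675, -0.0738, 0.0417]
tool_rot: [0.998, 0.056, 0.0, 0.0]
ft_force: [0.3, -0.0, -0.6]
opening: 0.0268
grasp_force: 34.8
```

Call:
servo_tool([
  [1,0,0,0.0005,0,0,0],
  [1,0,0,0.001,0,0,0],
  [1,0,0,0.001,0,0,0],
  [1,0,0,0.001,0,0,0],
])

```text
clock: 8.23
position: [0.4676, -0.0738, 0.0411]
tool_rot: [0.998, 0.056, 0.0, 0.0]
ft_force: [-2.0, 0.7, 3.0]
opening: 0.0273
grasp_force: 35.6
```

Call:
servo_tool([
  [0.0,0,0,0,0,0,0],
  [-0.2,0,0,0,0,0,0],
  [-0.2,0,0,0,0,0,0],
  [-0.2,0,0,0,0,0,0],
  [-0.2,0,0,0,0,0,0],
  [-0.2,0,0,-0.01,0,0,0],
  [-0.2,-0.005,0,-0.03,0,0,0],
  [-0.2,-0.02,0,-0.06,0,0,0],
  [-0.2,-0.04,0,-0.09,0,0,0],
  [-0.2,-0.06,0,-0.12,0,0,0],
  [-0.2,-0.08,0,-0.15,0,0,0],
  [-0.2,-0.08,0,-0.18,0,0,0],
  [-0.2,-0.08,0,-0.2,0,0,0],
  [-0.2,-0.08,0,-0.2,0,0,0],
  [-0.2,-0.08,0,-0.2,0,0,0],
  [-0.2,-0.08,0,-0.2,0,0,0],
])

```text
clock: 9.57
position: [0.3875, -0.0824, 0.2401]
tool_rot: [0.998, 0.056, -0.0, -0.0]
ft_force: [-0.8, -0.4, -0.6]
opening: 0.0515
grasp_force: 0.0
```

Run:
```python
from h import *
from plant import get_image,manip
s=manip.state();d=get_image("wrist");d.update(p=s["position"],q=s["tool_rot"]);np.savez("w6.npz",**d)
cv2.imwrite("pics/w6.png",cv2.convertScaleAbs(d["color"][:,:,::-1],alpha=1.4));print(s["position"],s["ft_force"])
```

```text
[ 0.38751261 -0.08242871  0.24006717] [-0.7847609  -0.43618538 -0.57033257]
```

View pics/w6.png

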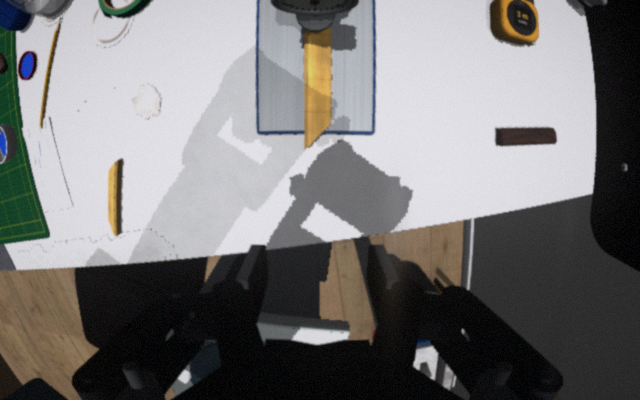

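The moulding lies square and centred on the plate: columns 304–332 against the plate's 258–375. Its front tip overhangs by about 15 mm, so the foot axis is about 23 mm inside the far tip, as planned. Now the knob.

Run:
```python
from h import *
d=dict(np.load("w6.npz"))
w=onz(d,[[305,147],[318,80]],.030);g=R.from_euler("z",6.43,degrees=True)
print("gauge frame",(g.inv().apply(w*1000-[566.1,-61,0])).round(1).tolist())
rel([.590,-.0585,.285],6.43)
```

```text
gauge frame [[-146.7, 11.3, 30.0], [-74.5, -2.7, 30.0]]
pos [ 0.3873 -0.0823  0.2395] t 9.62 F [ 0.3 -0.3 -1.1] open 0.0511 grip 0.0
rel [ 0.204 -0.001 -0.046] [-0.09  0.12 -0.01]
```

Call:
servo_tool([
  [1,0,0,-0.035,0,0,0],
  [1,0,0,-0.055,0,0,0],
  [1,0.02,0,-0.055,0,0,0],
  [1,0.06,0,-0.055,0,0,0],
  [1,0.1,0,-0.055,0,0,0],
  [1,0.14,-0.001,-0.055,0,0,0],
  [1,0.18,-0.001,-0.055,0,0,0],
  [1,0.204,-0.001,-0.055,0,0,0],
  [1,0.204,-0.001,-0.05,0,0,0],
  [1,0.204,-0.001,-0.046,0,0,0],
  [1,0.204,-0.001,-0.046,0,0,0],
  [1,0.204,-0.001,-0.046,0,0,0],
])

```text
clock: 10.62
position: [0.5893, -0.0589, 0.2855]
tool_rot: [0.998, 0.056, -0.001, -0.0]
ft_force: [-0.2, -0.3, -0.5]
opening: 0.0001
grasp_force: 0.0
```

Run:
```python
from h import *
rel([.590,-.0585,.212],6.43)
from plant import get_image
a=[]
d=get_image("scene");c=d["color"][:,:,::-1]
a.append(cv2.resize(c[125:265,230:370],(560,560),interpolation=cv2.INTER_CUBIC))
cv2.imwrite("pics/c7.png",np.hstack(a))
```

```text
pos [ 0.5893 -0.0589  0.2855] t 10.62 F [-0.2 -0.3 -0.5] open 0.0001 grip 0.0
rel [ 0.001  -0.0002  0.0735] [-0.06  0.14 -0.04]
```

View pics/c7.png

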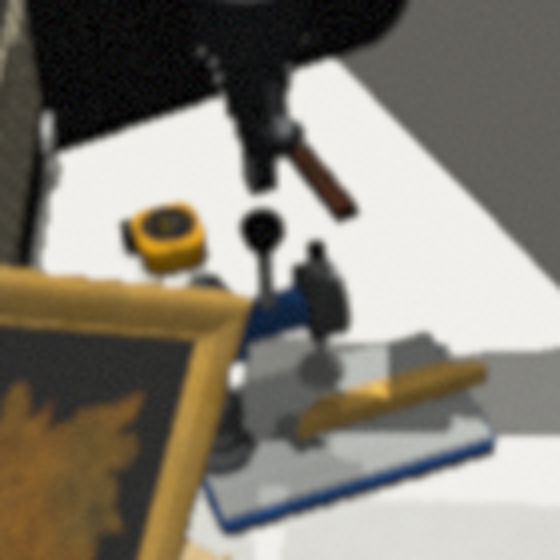

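The closed fingertips at (262,188) are right above the knob at (262,228). I'll push down gently.

Call:
servo_tool([
  [1,0.001,0,0.008,0,0,0],
  [1,0.001,0,0.014,0,0,0],
  [1,0.001,0,0.018,0,0,0],
  [1,0.001,0,0.022,0,0,0],
  [1,0.001,0,0.026,0,0,0],
  [1,0.001,0,0.03,0,0,0],
  [1,0.001,0,0.034,0,0,0],
  [1,0.001,0,0.038,0,0,0],
  [1,0.001,0,0.042,0,0,0],
  [1,0.001,0,0.046,0,0,0],
  [1,0.001,0,0.05,0,0,0],
  [1,0.001,0,0.054,0,0,0],
  [1,0.001,0,0.058,0,0,0],
  [1,0.001,0,0.062,0,0,0],
  [1,0.001,0,0.065,0,0,0],
  [1,0.001,0,0.068,0,0,0],
  [1,0.001,0,0.07,0,0,0],
  [1,0.001,0,0.07,0,0,0],
])

```text
clock: 12.17
position: [0.5916, -0.0588, 0.2164]
tool_rot: [0.998, 0.056, 0.0, -0.0]
ft_force: [-0.8, -0.4, 1.6]
opening: 0.0002
grasp_force: 0.6
```

Call:
servo_tool([
  [1,0,0,0.002,0,0,0],
  [1,0,0,0.004,0,0,0],
  [1,0,0,0.0055,0,0,0],
])

```text
clock: 12.42
position: [0.5917, -0.0589, 0.2113]
tool_rot: [0.998, 0.056, 0.0, 0.0]
ft_force: [-2.0, 0.4, 4.1]
opening: -0.0001
grasp_force: 2.3
```

Call:
servo_tool([
  [1,0,0,0.001,0,0,0],
  [1,0,0,0.002,0,0,0],
  [1,0,0,0.003,0,0,0],
  [1,0,0,0.003,0,0,0],
])

```text
clock: 12.75
position: [0.5917, -0.0588, 0.2087]
tool_rot: [0.998, 0.056, 0.0, 0.0]
ft_force: [-3.1, 0.2, 6.2]
opening: 0.0002
grasp_force: 3.2
```

Call:
servo_tool([
  [1,0,0,0.001,0,0,0],
  [1,0,0,0.002,0,0,0],
  [1,0,0,0.002,0,0,0],
])

```text
clock: 13.0
position: [0.5918, -0.0589, 0.2086]
tool_rot: [0.998, 0.056, 0.0, 0.0]
ft_force: [-7.0, 1.4, 15.7]
opening: 0.0002
grasp_force: 7.3
```

Call:
servo_tool([
  [1,0,0,0.001,0,0,0],
  [1,0,0,0.0015,0,0,0],
  [1,0,0,0.0015,0,0,0],
])

```text
clock: 13.25
position: [0.5919, -0.0589, 0.2085]
tool_rot: [0.998, 0.056, 0.0, 0.0]
ft_force: [-11.1, 2.5, 20.1]
opening: 0.0001
grasp_force: 10.4
```

The head is firmly on its stop: the height is unchanged while the force rises to 20 N. I'll retreat and check.

Call:
servo_tool([
  [1,0,0,-0.003,0,0,0],
  [1,0,0,-0.01,0,0,0],
  [1,0,0,-0.03,0,0,0],
  [1,0,0,-0.06,0,0,0],
  [1,-0.02,0,-0.1,0,0,0],
  [1,-0.06,0,-0.1,0,0,0],
  [1,-0.1,0,-0.1,0,0,0],
  [1,-0.14,0,-0.1,0,0,0],
  [1,-0.18,0,-0.1,0,0,0],
  [1,-0.2,0,-0.1,0,0,0],
  [1,-0.2,0,-0.1,0,0,0],
  [1,-0.2,0,-0.1,0,0,0],
  [1,-0.2,0,-0.1,0,0,0],
  [1,-0.2,0,-0.1,0,0,0],
])

```text
clock: 14.42
position: [0.3935, -0.0812, 0.3046]
tool_rot: [0.998, 0.056, -0.0, -0.0]
ft_force: [-0.0, -0.4, -0.4]
opening: -0.0002
grasp_force: 0.0
```

Run:
```python
from h import *
from plant import get_image,manip
print(manip.state()["position"],manip.state()["ft_force"])
a=[]
for n in("scene","wrist"):
    d=get_image(n);c=d["color"][:,:,::-1]
    a.append(cv2.resize(c[145:265,240:360] if n=="scene" else c[0:160,240:400],(400,400),interpolation=cv2.INTER_CUBIC))
cv2.imwrite("pics/c8.png",np.hstack(a))
d=get_image("top");P=pts(d);d0=dict(np.load("top0.npz"))
k=P[...,2]>.1;k[:,:280]=0;k[:,345:]=0;k[:125]=0;k[160:]=0
print("head top z",np.percentile(P[k][:,2],[50,90,99]).round(3))
for n,b in(("roll",(135,178,198,244)),("meas",(138,172,385,422)),("dark",(198,222,395,445)),("small",(240,288,205,228))):
    s=np.s_[b[0]:b[1],b[2]:b[3]];print(n,np.abs(d["color"][s].astype(int)-d0["color"][s]).mean().round(1))
```

```text
[ 0.39349999 -0.08116344  0.30460901] [-0.03922943 -0.3947062  -0.38035315]
head top z [0.179 0.196 1.277]
roll 3.3
meas 2.8
dark 2.9
small 3.1
```

View pics/c8.png

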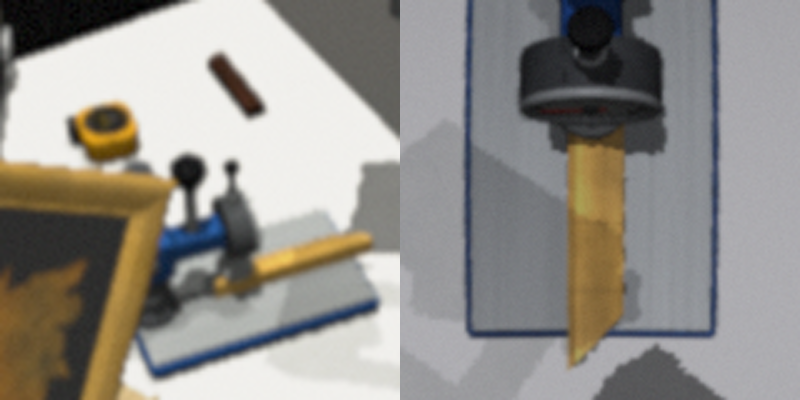

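The head is down with the foot resting on the moulding's end. The piece is still square on the plate, with its tip at (570,365) in the right crop, and the other things haven't moved. Handing in.

```bash
python3 -c "
from plant import order
print(order.job_done())"
```

```text
the job is handed in; nothing more can be done
None
```

The gold moulding lies ornamented side up on the gauge plate with one end under the foot, the head is down on its stop, nothing else was moved, and the job was handed in at about 14.5 s; I checked the foot's contact by camera but did not read the dial value.

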